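# Run the nuts into the tote's pick-out corner

### The job

One nut has been left lying on the welding table: put it back in the blue parts tote with the others. Then take hold of the tote and tip it up on its pick-out corner (the one where the rim dips), that corner staying down on the table, until all the nuts have slid together into that corner with none spilled, and finish while still holding the tote tilted and steady like this so the nuts can be picked out. Leave the grinder, the hammer and the magnetic square alone.

Things in the scene. Friction and masses are not known exactly. Their poses are not given: they have to be found in the camera images.
- tote: blue plastic parts tote, open on top, 240 mm (its x) by 170 mm (its y) over the walls, 65 mm high, 0.22 to 0.37 kg empty; walls and floor 4 mm thick. Pick-out corner at (-x, -y), turned roughly towards the robot. Origin at the centre of the underside, z up. The nuts slide easily on its floor (friction about 0.2)
- pick_corner (a point): the inner corner of the tote's floor at the pick-out corner, on top of the floor (4 mm above the underside); axes as the tote. Here the walls dip to 36 mm high over the last 41 mm of either side, then slope up to full height at 70 mm
- tote_foot (a point): the outer corner of the tote's underside at the pick-out corner, the point on which it stands when tipped; axes as the tote
- rim_end (a point): top of the rim in the middle of the short side away from the pick-out corner (+x), half-way through the rim's thickness. The rolled rim is 10 mm thick and 16 mm high, flush with the wall inside and standing out 6 mm outside; axes as the tote
- rim_side (a point): the same for the long side away from the pick-out corner (+y)
- nut1: zinc-plated steel M12 hex nut with a dark bore, 19 mm over the flats, 22 mm over the corners, 11 mm high, 17 g; origin at the centre of one flat face (the underside at the start), z the bore axis, a pair of flats faces along its own x axis; starts loose in the tote
- nut2: zinc-plated steel M12 hex nut with a dark bore, 19 mm over the flats, 22 mm over the corners, 11 mm high, 17 g; origin at the centre of one flat face (the underside at the start), z the bore axis, a pair of flats faces along its own x axis; starts loose in the tote
- nut3: zinc-plated steel M12 hex nut with a dark bore, 19 mm over the flats, 22 mm over the corners, 11 mm high, 17 g; origin at the centre of one flat face (the underside at the start), z the bore axis, a pair of flats faces along its own x axis; starts loose in the tote
- nut4: zinc-plated steel M12 hex nut with a dark bore, 19 mm over the flats, 22 mm over the corners, 11 mm high, 17 g; origin at the centre of one flat face (the underside at the start), z the bore axis, a pair of flats faces along its own x axis; starts loose in the tote
- nut5: zinc-plated steel M12 hex nut with a dark bore, 19 mm over the flats, 22 mm over the corners, 11 mm high, 17 g; origin at the centre of one flat face (the underside at the start), z the bore axis, a pair of flats faces along its own x axis; starts loose in the tote
- stray_nut: zinc-plated steel M12 hex nut with a dark bore, 19 mm over the flats, 22 mm over the corners, 11 mm high, 17 g; origin at the centre of one flat face (the underside at the start), z the bore axis, a pair of flats faces along its own x axis; starts flat on the table, to the robot's right of the tote
- grinder: angle grinder, black with a silver gear head and brown 125 mm disc, about 280 by 180 mm, 127 mm high at the disc's edge, body along its x with the disc at +x; bystander, lies to the robot's left of the tote. Origin on the table under the body
- hammer: hammer with a wooden handle, 300 mm long along its x, head at +x, 26 mm high; bystander, lies to the robot's right of the stray nut. Origin under the middle of its length
- magnet_square: orange triangular magnetic welding square, 95 by 95 mm, 14 mm high; bystander, lies flat beyond the stray nut. Origin under its middle

How it is judged:
On the way, in this order (a step that is already met when the one before it is completed fails the run):
1. the stray nut lies in the tote, the tote standing flat (x of stray_nut in the frame of tote between -0.12 and 0.12 m and y of stray_nut in the frame of tote between -0.085 and 0.085 m and z of stray_nut in the frame of tote between 0 and 0.045 m and angle between tote's own z axis and vertical below 0.1 rad and contact force between the fingers and stray_nut below 0.1 N), for 0.2 s.
2. the tote is tipped on its pick-out corner by the gripper, all six nuts gathered there (angle between tote's own z axis and vertical between 0.3 and 1 rad and height (world z) of tote_foot below 0.012 m and contact force between the fingers and tote above 1 N and distance between each of nut1, nut2, nut3, nut4, nut5, stray_nut and pick_corner below 0.115 m and x of each of nut1, nut2, nut3, nut4, nut5, stray_nut in the frame of tote above -0.12 m and y of each of nut1, nut2, nut3, nut4, nut5, stray_nut in the frame of tote above -0.085 m), for 0.2 s.
At the end, for the whole second after the job is handed in: The gripper holds the tote (at least 1 N of contact) still and tilted by 17 to 57 degrees, its pick-out corner down on the table (tote_foot below 12 mm), all six nuts in the tote and within 115 mm of the inner pick-out corner, and the tote leaning on none of the tools (all of step 2 and linear speed of tote below 0.02 m/s and angular speed of tote below 0.1 rad/s and contact force between tote and grinder below 0.3 N and contact force between tote and hammer below 0.3 N and contact force between tote and magnet_square below 0.3 N); the arm keeps its last pose, push and grip.
It fails at once if the angle grinder is shifted by more than 3 cm (distance of grinder from where it was at the start of the episode above 0.03 m).
It fails at once if the hammer is shifted by more than 3 cm (distance of hammer from where it was at the start of the episode above 0.03 m).
It fails at once if the magnetic square is shifted by more than 3 cm (distance of magnet_square from where it was at the start of the episode above 0.03 m).
It also fails if it takes over 54 s, if anything falls off the work surface, if the arm or the gripper's body presses on something with over 40 N, if the wrist force passes 120 N, or if a joint passes its speed limit or range.

### The arm

A 6-joint arm with a two-finger parallel gripper is mounted at the origin on the work surface. World frame = base frame: x ahead of the robot, y to its left, z up, the work surface at z = 0. Lengths are in m, angles in rad, forces in N, time in s.
With the tool pointing down it reaches from about 0.35 to 0.775 m from the base axis. Payload 5.5 kg.
Tool frame: the origin (TCP) lies on the centre line of the jaws, within the pads' length; the fingertips stand 14 mm ahead of it and the grasp point (between the pads) lies 5 mm behind it; z points along the fingers, y is the line along which they close (so a half turn about z gives the same grasp; the last joint's range is limited). The gripper opens to 85 mm and grips with 20 to 120 N. Pads are 22 mm wide; open, the fingers measure 114 mm over their backs; the gripper's body (76 mm by 85 mm) begins 54 mm behind the grasp point. The pads swing forward as they close: fully open they stand 13 mm farther back than shut.
Start: joints at [1.192, 0.313, 0.046, 1.304, 0, 1.431], TCP at [0.136, 0.559, 0.245] pointing down, gripper open.
Joint ranges: [-2.76, 2.76], [-0.86, 1.69], [-1.03, 1.26], [-2.2, 2.34], [-1.47, 1.5], [-3.14, 3.14]. Speed limits (rad/s): [2.57, 2.57, 3.14, 3.14, 3.14, 3.14].

### API

Orientations are given as a unit quaternion [x, y, z, w].
In Python, from rig import env, eoat, imaging, order gives the robot as it stands. Calls block until the motion is done:
- env.move_ptp(position, orientation): joint-space move of the TCP to a pose.
- env.move_straight(position, ori=None, max_speed=0.15, contact_N=None): straight line of the TCP; ori=None keeps the orientation; max_speed is the mean speed in m/s. With contact_N (N) it stops when the force on the tool has changed by that much, and returns True; else False.
- env.movej(angles): joint-space move.
- eoat.open_gripper() and eoat.gripper_close(strength=None): open the fingers fully, or close them until they stop; strength is the grip in N (None keeps the last).
- env.dwell(seconds).
- env.solve_ik(position, orientation): joint angles nearest the present ones, or None.
- env.state(): the state.
- imaging.grab_frame(name): name is "side" or "top"; returns the picture (480x640x3 uint8, red, green, blue); there is no depth.
- imaging.camera_params(name): a dict with "vertical_fov" (degrees; the focal length in pixels is half the picture's height over the tangent of half this angle, whatever the lens; pixels are square), "cx", "cy" (the principal point, pixels), "D" ([k1, k2, p1, p2, k3] as OpenCV has them; the pictures are not rectified), "camera_from_world" (4x4, takes a point from world to camera coordinates). Camera axes: x right, y down, z forward; pixel columns grow to the right and rows downward; lengths in m; the calibration is good to about 2 mm. A picture is of the moment at which its call begins. camera_params takes no time and is no camera call.
A pose or a line that the arm cannot do raises env.IKError and nothing moves.
- order.job_done(): hands the job in; it is judged then, once.
The state is a dict: "t": time; "joint_positions": joint angles; "qvel": joint speeds; "joint_efforts": joint torques, N m; "eef_pos": TCP position; "tcp_rot": TCP orientation; "ft_force": force on the tool from outside, world axes, zero at the start; "wrist_torque": the same for the moment, N m; "grip_width": finger opening in m; "grasp_force": force on a finger pad.
Only numpy, scipy, OpenCV 4.12 (cv2) and the standard library are available. Lean on these libraries where they do the work, as an engineer would, in place of code of your own. Each camera call takes 0.05 s, during which the arm holds its last target. There are 200 camera calls.

## Working session

There is one attempt and no reset: what is moved stays moved. The work goes in short steps, each a Python script; the robot and the scene stay as the last script left them, time stands still between calls to the robot, and variables do not carry over. Pictures are saved under pics/ and viewed, at most 10 in all, crops included, and the job is handed in when it is done.

```bash
mkdir -p pics && ls && python3 - <<'E'
from rig import env, eoat, imaging, order
import cv2
for n in("top","side"):
    cv2.imwrite(f"pics/{n}0.png",imaging.grab_frame(n)[:,:,::-1]); print(imaging.camera_params(n))
print(env.state())
E
```

```text
pics
{'vertical_fov': 50.241220572522785, 'cx': 312.4484392354299, 'cy': 240.12037203515087, 'D': array([0.00925956, 0.        , 0.        , 0.        , 0.        ]), 'camera_from_world': array([[-0.01908368, -0.99947429, -0.02620968,  0.01710457],
       [-0.98898499,  0.02271889, -0.14626192,  0.58323756],
       [ 0.14678048,  0.02312976, -0.98889863,  1.16341392],
       [ 0.        ,  0.        ,  0.        ,  1.        ]])}
{'vertical_fov': 46.20459646751688, 'cx': 312.6417982725006, 'cy': 232.6817764167462, 'D': array([0.04809275, 0.        , 0.        , 0.        , 0.        ]), 'camera_from_world': array([[-0.98897654, -0.14777141,  0.0094351 ,  0.54773735],
       [-0.11556918,  0.73048389, -0.67308027,  0.12990425],
       [ 0.09256983, -0.666751  , -0.73950925,  1.52285436],
       [ 0.        ,  0.        ,  0.        ,  1.        ]])}
{'t': 0.1, 'joint_positions': array([1.19241027e+00, 3.13906475e-01, 4.51083982e-02, 1.30360236e+00,
       3.91103456e-05, 1.43117736e+00]), 'qvel': array([-0.00018928, -0.00144846,  0.00204802, -0.00028656, -0.00092918,
        0.00040612]), 'joint_efforts': array([ 2.11194514e-03, -4.81727135e+01,  2.99243009e+01,  1.28182996e-02,
       -7.53537870e-05, -8.60515392e-07]), 'eef_pos': array([0.13584092, 0.55828692, 0.2445152 ]), 'tcp_rot': array([ 1.19100139e-01,  9.92881923e-01, -7.70295020e-04, -2.24322469e-04]), 'ft_force': array([ 0.92927179, -0.42674386, -0.38042737]), 'wrist_torque': array([ 0.03005727,  0.04542182, -0.03766256]), 'grasp_force': 0.0, 'grip_width': 0.0852732886298499}
```

View pics/top0.png

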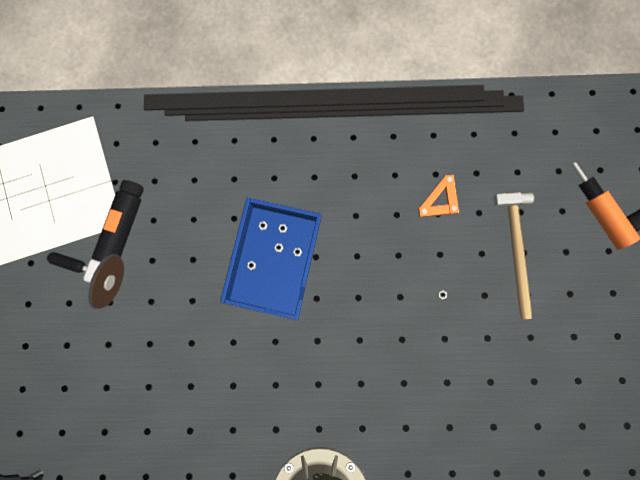

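View pics/side0.png

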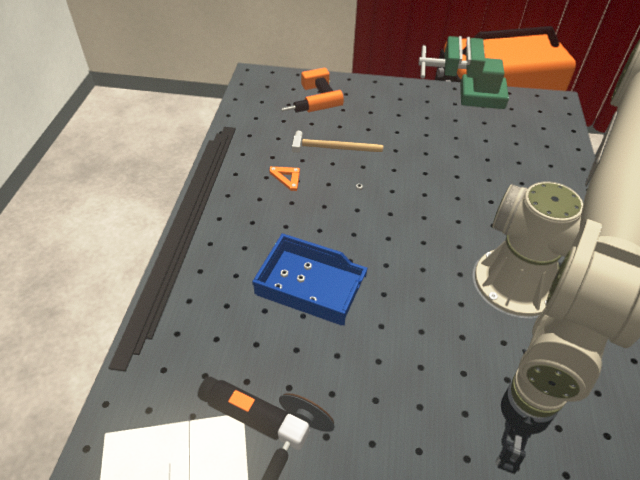

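The pictures show the tote (top view corners ≈ (248,198), (321,214), (298,319), (221,301)), with the dipped pick-out corner near the robot at (298,319), and the stray nut at top (443,295), side (360,186).

```bash
cat > h.py <<'E'
from rig import env, eoat, imaging, order
import cv2, numpy as np
from scipy.spatial.transform import Rotation as R
def cam(n):
    p=imaging.camera_params(n); f=240/np.tan(np.radians(p["vertical_fov"]/2))
    return np.array([[f,0,p["cx"]],[0,f,p["cy"]],[0,0,1]]),np.array(p["D"]),np.array(p["camera_from_world"])
def ray(n,uv):
    K,D,T=cam(n); uv=np.asarray(uv,float).reshape(-1,1,2)
    d=np.c_[cv2.undistortPoints(uv,K,D)[:,0],np.ones(len(uv))]@T[:3,:3]
    return -T[:3,:3].T@T[:3,3],d
def plane(n,uv,z):
    c,d=ray(n,uv); return c+d*((z-c[2])/d[:,2])[:,None]
def proj(n,P):
    K,D,T=cam(n); return cv2.projectPoints(np.asarray(P,float).reshape(-1,3),cv2.Rodrigues(T[:3,:3])[0],T[:3,3],K,D)[0][:,0]
def down(yaw):  # tool z down, tool y at world angle yaw
    y=np.array([np.cos(yaw),np.sin(yaw),0]); z=np.array([0,0,-1.]); return R.from_matrix(np.c_[np.cross(y,z),y,z])
def blue(img):
    h=cv2.cvtColor(img,cv2.COLOR_RGB2HSV); m=cv2.inRange(h,(100,120,50),(130,255,255))
    c,_=cv2.findContours(cv2.morphologyEx(m,cv2.MORPH_CLOSE,np.ones((5,5))),cv2.RETR_EXTERNAL,cv2.CHAIN_APPROX_NONE)
    return max(c,key=cv2.contourArea)[:,0]
def nuts(img,box):
    u0,v0,u1,v1=box; s=img[v0:v1,u0:u1]; m=((s.min(2)>110)&(np.ptp(s.astype(int),axis=2)<50)).astype(np.uint8)
    c,_=cv2.findContours(m,cv2.RETR_EXTERNAL,cv2.CHAIN_APPROX_NONE)
    return [np.add(cv2.minEnclosingCircle(k)[0],(u0,v0)) for k in c if cv2.contourArea(k)>15]
E
python3 - <<'E'
from h import *
t=cv2.imread("pics/top0.png")[:,:,::-1].copy(); s=cv2.imread("pics/side0.png")[:,:,::-1].copy()
for n,i,b in(("top",t,(428,280,458,310)),("side",s,(345,175,375,197))):
    u=nuts(i,b); print(n,u,plane(n,u,0.009) if u else'')
P=plane("top",blue(t),0.065)[:,:2]
r=cv2.minAreaRect(P.astype(np.float32)); print(r); print(cv2.boxPoints(r))
Q=plane("side",blue(s),0.065)[:,:2]; r=cv2.minAreaRect(Q.astype(np.float32)); print(r,cv2.boxPoints(r))
E
```

```text
top [array([442.5  , 294.375])] [[ 0.45150668 -0.30009548  0.009     ]]
side [array([359. , 185.5])] [[ 0.45233922 -0.29965204  0.009     ]]
((0.5423526167869568, 0.10006355494260788), (0.18273574113845825, 0.2510521709918976), 75.8735580444336)
[[ 0.39832303  0.04209492]
 [ 0.64178324 -0.01917753]
 [ 0.6863822   0.15803218]
 [ 0.442922    0.21930464]]
((0.54339998960495, 0.11920063197612762), (0.21430045366287231, 0.2586137652397156), 75.90699768066406) [[ 0.3918943   0.04676122]
 [ 0.6427243  -0.01621034]
 [ 0.69490564  0.19164005]
 [ 0.4440757   0.2546116 ]]
```

Both views agree on the nut within 1 mm, and the rim measures 251×183 mm against the expected 252×182 mm. I'll pick the nut now.

```bash
python3 - <<'E'
from h import *
n=np.array([.452,-.300]); q=down(np.pi).as_quat()
qs=[(abs(env.solve_ik([*n,.12],down(a).as_quat())[5]-1.4),a) for a in(0,np.pi) if env.solve_ik([*n,.12],down(a).as_quat()) is not None]
print(qs); q=down(min(qs)[1]).as_quat()
env.move_ptp([*n,.12],q)
env.move_straight([*n,.017],max_speed=.1,contact_N=8)
s=env.state();print(s["t"],s["eef_pos"])
eoat.gripper_close(strength=40); print(env.state()["grip_width"],env.state()["grasp_force"])
env.move_straight([*n,.15],max_speed=.2)
s=env.state();print(s["t"],s["grip_width"],s["grasp_force"],s["joint_positions"])
cv2.imwrite("pics/pick.png",cv2.resize(imaging.grab_frame("side")[60:330,200:560],(800,600))[:,:,::-1])
c=np.array([.5424,.1001])
for a in(-14.1,165.9):
    print(a,env.solve_ik([*c,.13],down(np.radians(a)).as_quat()))
# tip IK scan
ex=np.array([.9699,-.2437,0]);ey=np.array([.2437,.9699,0]);C=np.array([*c,0])
foot=C-.12*ex-.085*ey
for nm,g,a in(("side",C+.05*ex+.083*ey,75.9),("side",C+.05*ex+.083*ey,-104.1),("end",C+.118*ex+.03*ey,-14.1),("end",C+.118*ex+.03*ey,165.9)):
    d=(g-foot);d[2]=0;d/=np.linalg.norm(d); ax=np.cross(d,[0,0,1])
    for th in(0,15,30,38):
        r=R.from_rotvec(np.radians(th)*ax); p=foot+r.apply(g+[0,0,.062]-foot)
        print(nm,a,th,p.round(3),np.round(env.solve_ik(p,(r*down(np.radians(a))).as_quat()),2) if env.solve_ik(p,(r*down(np.radians(a))).as_quat()) is not None else None)
E
```

```text
[(np.float64(0.5631670616536621), 0), (np.float64(3.7047597152434553), 3.141592653589793)]
4.5083 [ 0.45246401 -0.30041183  0.01762408]
0.018152321255236113 39.02139477431774
5.9667 0.018324614660162747 39.0678745508194 [-7.33989785e-01  2.98947256e-01 -2.15609055e-01  1.05792125e+00
 -2.35301536e-05  8.36805796e-01]
-14.1 [ 0.03694002  0.32948523 -0.22175615  1.01955495  0.          1.85382777]
165.9 [ 0.03694002  0.32948523 -0.22175615  1.01955495  0.         -1.28776488]
side 75.9 0 [0.611 0.168 0.062] [ 0.14  0.53 -0.09  0.95  0.    0.39]
side 75.9 15 [0.59  0.156 0.122] [ 0.07  0.27 -0.36  0.7   0.12  0.33]
side 75.9 30 [0.557 0.136 0.173] [-0.04  0.02 -0.63  0.47  0.27  0.27]
side 75.9 38 [0.535 0.123 0.196] [-0.12 -0.11 -0.77  0.35  0.38  0.23]
side -104.1 0 [0.611 0.168 0.062] [ 0.14  0.53 -0.09  0.95  0.   -2.75]
side -104.1 15 [0.59  0.156 0.122] [ 0.07  0.27 -0.36  0.7   0.12 -2.81]
side -104.1 30 [0.557 0.136 0.173] [-0.04  0.02 -0.63  0.47  0.27 -2.87]
side -104.1 38 [0.535 0.123 0.196] [-0.12 -0.11 -0.77  0.35  0.38 -2.91]
end -14.1 0 [0.664 0.1   0.062] [0.03 0.6  0.03 1.   0.   1.85]
end -14.1 15 [0.64  0.095 0.128] [ 0.    0.32 -0.28  0.71  0.05  1.82]
end -14.1 30 [0.599 0.087 0.186] [-0.05  0.04 -0.58  0.44  0.13  1.8 ]
end -14.1 38 [0.572 0.081 0.212] [-0.09 -0.1  -0.74  0.29  0.18  1.79]
end 165.9 0 [0.664 0.1   0.062] [ 0.03  0.6   0.03  1.    0.   -1.29]
end 165.9 15 [0.64  0.095 0.128] [ 0.    0.32 -0.28  0.71  0.05 -1.32]
end 165.9 30 [0.599 0.087 0.186] [-0.05  0.04 -0.58  0.44  0.13 -1.34]
end 165.9 38 [0.572 0.081 0.212] [-0.09 -0.1  -0.74  0.29  0.18 -1.35]
```

View pics/pick.png

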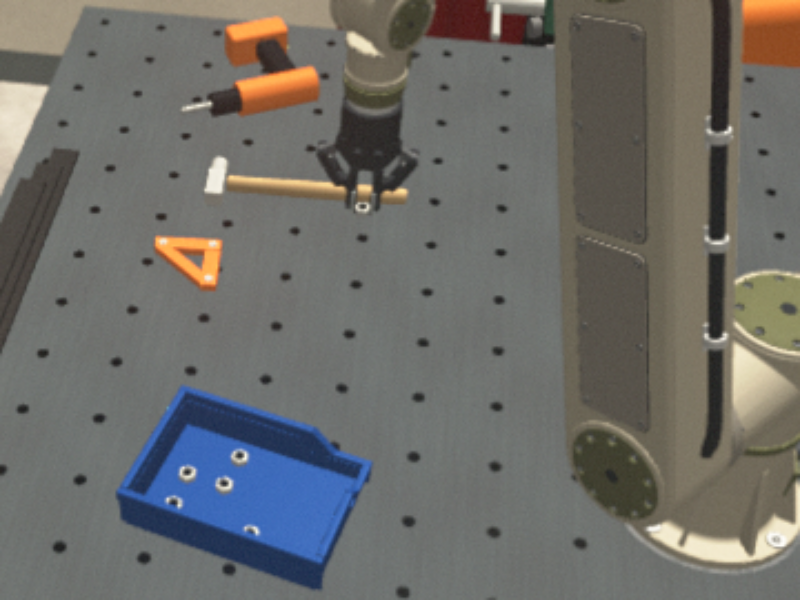

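The nut is held (crop (362,207)) and the tote is unchanged. Next I release it into the tote and check the tote from above.

```bash
cat >> h.py <<'E'
C=np.array([.5424,.1001,0]);ex=np.array([.9699,-.2437,0]);ey=np.array([.2437,.9699,0])
E
python3 - <<'E'
from h import *
q=down(np.radians(-14.1)).as_quat(); p=C-.04*ex+.002*ey
env.move_ptp(p+[0,0,.16],q)
env.move_straight(p+[0,0,.036],max_speed=.12,contact_N=10)
print(env.state()["eef_pos"],env.state()["grip_width"])
eoat.open_gripper(); env.dwell(.3)
env.move_straight(p+[0,0,.16],max_speed=.2)
g=C+.121*ex+.045*ey
env.move_ptp(g+[0,0,.16],q)
s=env.state();print(s["t"],s["eef_pos"])
t=imaging.grab_frame("top"); v=imaging.grab_frame("side")
cv2.imwrite("pics/rel.png",np.hstack([cv2.resize(t[170:350,180:380],(400,360)),cv2.resize(v[200:380,210:410],(400,360))])[:,:,::-1])
E
```

```text
[0.50475467 0.11174098 0.03667271] 0.018700729787383127
11.1667 [0.66895956 0.11421775 0.15782157]
```

View pics/rel.png

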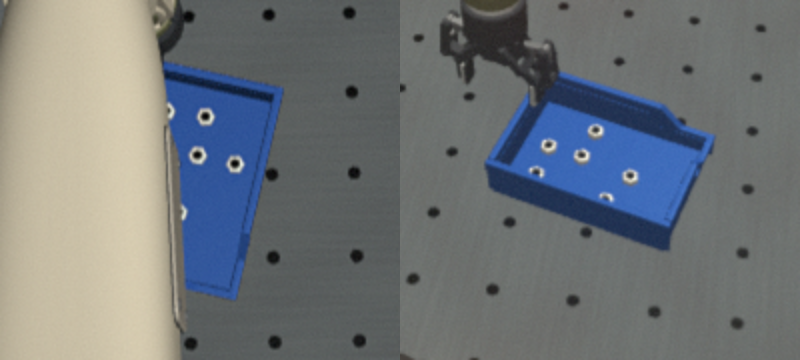

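All six nuts are in the tote (new one at right crop (630,176)), and the tote corner is still at top (321,215). Next: grip the rim and tip.

```bash
python3 - <<'E'
from h import *
D0=down(np.radians(-14.1)); g=C+.121*ex+.045*ey+[0,0,.052]
print(env.move_straight(g,max_speed=.1,contact_N=8))
eoat.gripper_close(strength=90)
s=env.state();print(s["t"],s["eef_pos"],s["grip_width"],s["grasp_force"],s["ft_force"])
foot=C-.12*ex-.085*ey; ax=np.cross((ex+ey)/2**.5,[0,0,1])
for th in range(5,36,5):
    r=R.from_rotvec(np.radians(th)*ax)
    p=foot+r.apply(g-foot)+[0,0,.001]
    env.move_straight(p,(r*D0).as_quat(),max_speed=.06)
    s=env.state();print(th,s["t"],s["ft_force"].round(1),s["wrist_torque"].round(2),round(s["grip_width"],4),s["grasp_force"])
env.dwell(.5)
t=imaging.grab_frame("top"); v=imaging.grab_frame("side"); cv2.imwrite("pics/tip_t.png",t[:,:,::-1]);cv2.imwrite("pics/tip_s.png",v[:,:,::-1])
cv2.imwrite("pics/tip.png",np.hstack([cv2.resize(t[180:360,180:380],(400,360)),cv2.resize(v[160:340,230:430],(400,360))])[:,:,::-1])
r=R.from_rotvec(np.radians(35)*ax)
print(proj("side",[foot,foot+r.apply(.004*ex+.004*ey+[0,0,.004])]),proj("top",foot))
E
```

```text
False
13.1833 [0.67098032 0.11423891 0.05232221] 0.008721950414895522 88.29943433403969 [0.34933515 0.11454677 2.2066534 ]
5 13.7417 [-0.6 -0.1 -2.8] [-0.11  0.08 -0.02] 0.0083 87.80874330550432
10 14.2833 [ 0.3  1.  -2.2] [-0.13  0.07  0.02] 0.0088 87.8147180378437
15 14.825 [-0.4  0.4 -2.4] [-0.23  0.13  0.01] 0.0085 87.83440126106143
20 15.3667 [-0.  -0.7 -2.8] [-0.28  0.29  0.03] 0.0081 88.10184152796865
25 15.9083 [-0.3 -0.6 -3.3] [-0.37  0.37  0.01] 0.0085 88.07762341573834
30 16.45 [ 0.2 -0.3 -3.5] [-0.45  0.4   0.02] 0.0085 88.06561326608062
35 16.9917 [-0.   0.6 -4.8] [-0.42  0.44 -0.03] 0.0079 88.07046158239245
[[364.17949947 275.87969317]
 [363.58567256 274.64941338]] [[296.75945165 316.8632118 ]]
```

View pics/tip.png

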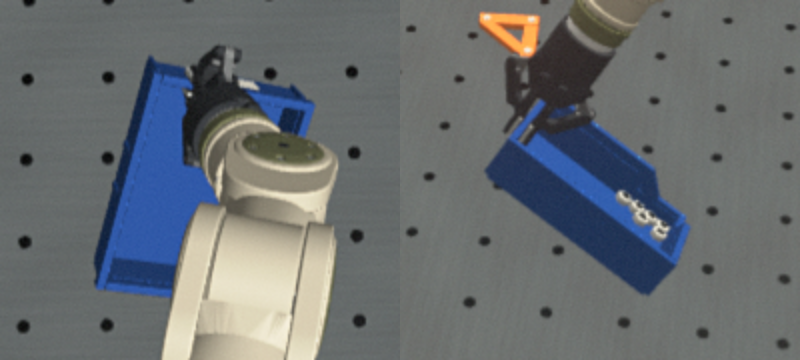

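```bash
python3 - <<'E'
from h import *
t=cv2.imread("pics/tip_t.png")[:,:,::-1].copy(); v=cv2.imread("pics/tip_s.png")[:,:,::-1].copy()
foot=C-.12*ex-.085*ey; ax=np.cross((ex+ey)/2**.5,[0,0,1]); B=np.c_[ex,ey,[0,0,1]]
r=R.from_rotvec(np.radians(35)*ax); W=lambda P: foot+np.array([0,0,.001])+r.apply((np.asarray(P)-[-.12,-.085,0])@B.T)
P=[[-.126,.091,.065],[-.12,.085,0],[.12,.085,0],[.126,.091,.065],[-.126,.091,.049],[.126,-.091,.065],[-.126,-.091,.036]]
for n,i in(("side",v),("top",t)):
    uv=proj(n,W(P)).round(1); print(n,uv.tolist())
    c=blue(i); print(cv2.approxPolyDP(c[:,None],3,True)[:,0].tolist())
    im=i.copy()
    for a in uv: cv2.circle(im,tuple(int(round(x)) for x in a),1,(255,0,0),-1)
    b=(300,200,400,320) if n=="side" else (215,195,345,335)
    cr=im[b[1]:b[3],b[0]:b[2]]; globals()[n]=cv2.resize(cr,(400,480),interpolation=cv2.INTER_CUBIC)
cv2.imwrite("pics/chk.png",np.hstack([side,top])[:,:,::-1])
u=nuts(v,(320,235,378,300)); fl=W([0,0,.004+.009]); nz=r.apply([0,0,1.])
c,d=ray("side",u); X=c+d*((fl-c)@nz/(d@nz))[:,None]
L=r.inv().apply(X-foot)@B+[-.12,-.085,0]; print(np.c_[u,L].round(3),np.linalg.norm(L-[-.116,-.081,.004],axis=1))
s=env.state();print(s["eef_pos"],s["ft_force"],W([.121,.045,.052]))
E
```

```text
side [[368.7, 291.3], [351.7, 306.3], [273.0, 247.5], [283.9, 228.0], [364.8, 295.7], [304.9, 203.1], [374.1, 267.0]]
[[300, 210], [274, 247], [354, 306], [369, 288], [372, 268], [359, 258], [357, 245], [327, 221], [309, 227], [296, 225], [300, 215], [316, 215], [303, 215]]
top [[227.9, 324.6], [227.2, 308.1], [253.6, 209.3], [257.3, 215.8], [226.9, 320.9], [338.4, 231.8], [302.4, 327.0]]
[[255, 208], [228, 304], [228, 324], [265, 328], [274, 288], [280, 280], [288, 280], [280, 264], [271, 261], [272, 225], [276, 222], [271, 214]]
[[ 3.50500e+02  2.67000e+02 -7.20000e-02 -5.20000e-02  1.40000e-02]
 [ 3.67000e+02  2.46333e+02 -9.00000e-02 -2.19000e-01  1.40000e-02]] [0.05342593 0.14061285]
[0.60447234 0.07459921 0.19407897] [-0.78184391  0.29820631 -2.44015354] [0.60441278 0.07457792 0.19407862]
```

View pics/chk.png

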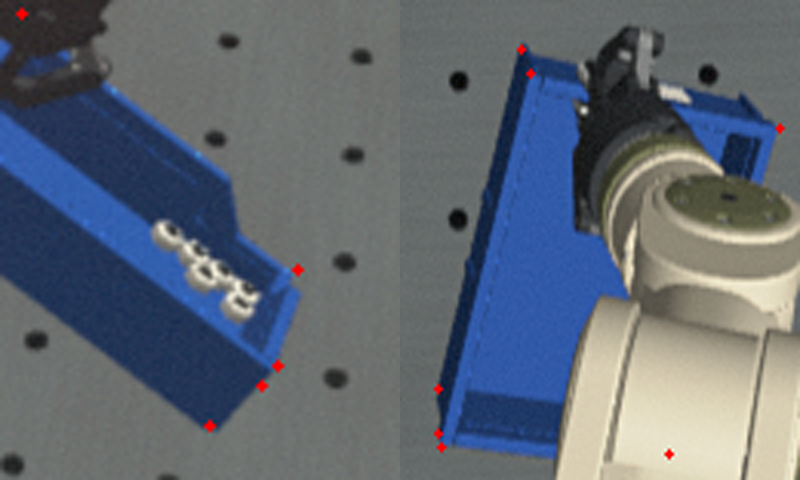

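The check picture shows six nuts clustered in the pick-out corner: four along the −y wall from (168,235) to (245,290), and two beside them at (203,275) and (238,303). The tote outline is within ~2 px of the prediction. I'll settle the foot onto the table by feel and check the farthest nut's distance.

```bash
python3 - <<'E'
from h import *
s=env.state();p=s["eef_pos"]
f=lambda:np.mean([(env.dwell(.05),env.state()["ft_force"][2])[1] for _ in range(8)])
print(f())
for dz in(.001,.002,.003,.004,.005,.006):
    env.move_straight(np.array(p)-[0,0,dz],max_speed=.01); z=f(); print(dz,round(z,2))
    if z>1.5: break
print(env.state()["t"],env.state()["grasp_force"])
foot=C-.12*ex-.085*ey; ax=np.cross((ex+ey)/2**.5,[0,0,1]); B=np.c_[ex,ey,[0,0,1]]
r=R.from_rotvec(np.radians(35)*ax); nz=r.apply([0,0,1.])
u=np.array([[168,235],[195,252],[220,270],[245,290],[203,275],[238,303]])/4+[300,200]
c,d=ray("side",u); fl=foot+nz*.015; X=c+d*((fl-c)@nz/(d@nz))[:,None]
L=r.inv().apply(X-foot)@B+[-.12,-.085,0]; print(L.round(3),np.linalg.norm(L-[-.116,-.081,.004],axis=1).round(3))
E
```

```text
-3.430664270348796
0.001 -2.54
0.002 -1.52
0.003 -0.3
0.004 1.54
20.5917 88.73602107167244
[[-0.041 -0.059  0.015]
 [-0.063 -0.062  0.015]
 [-0.083 -0.063  0.015]
 [-0.105 -0.062  0.015]
 [-0.074 -0.043  0.015]
 [-0.104 -0.041  0.015]] [0.079 0.057 0.039 0.025 0.058 0.044]
```

The force rises about 1 N per mm, so the foot is on the table. The farthest nut is ≈79 mm from the corner. Handing in.

```bash
python3 - <<'E'
from h import *
env.dwell(.5); print(order.job_done())
E
```

```text
the job is handed in; nothing more can be done
None
```

The job is handed in, with no verdict returned: the stray nut is back in the tote, and the arm is holding the tote tipped about 35° on its pick-out corner with all six nuts within about 80 mm of it.

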